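Unlock a drawer with its pull-and-turn knob and open it

ROBOT

A 6-joint arm with a two-finger parallel gripper is mounted at the origin on the work surface. World frame = base frame: x ahead of the robot, y to its left, z up, the work surface at z = 0. Lengths are in m, angles in rad, forces in N, time in s.
With the tool pointing down it reaches from about 0.275 to 1 m from the base axis. Payload 8.4 kg.
Tool frame: the origin (TCP) lies at the very end of the fingers, on their centre line; the grasp point (between the pads) lies 19 mm behind it (hold_point_z is the z of the grasp point in the tool frame, in m); z points along the fingers, y is the line along which they close (so a half turn about z gives the same grasp; the last joint's range is limited). The gripper opens to 85 mm and grips with 20 to 120 N. Pads are 22 mm wide; open, the fingers measure 114 mm over their backs; the gripper's body (76 mm by 85 mm) begins 54 mm behind the grasp point. The pads swing forward as they close: fully open they stand 13 mm farther back than shut.
Start: joints at [-1.132, 0.353, 1.633, -0, 1.155, -0.002], TCP at [0.267, -0.565, 0.231] pointing down, gripper open.
Joint ranges: [-2.63, 2.63], [-0.92, 2.1], [0.06, 2.66], [-1.3, 4.44], [0, 2.69], [-3.02, 3.02]. Speed limits (rad/s): [2.22, 2.22, 2.79, 3.14, 3.14, 3.14].

INTERFACE

Orientations are given as a unit quaternion [w, x, y, z].
In Python, from plant import * gives the robot as it stands.
- The arm moves only by the tool step_arm, never from a script. Its argument "deltas" is one flat list of numbers, 6 for each row, row after row: the shift along the tool's x, y, z as a fraction of full scale, then the turn, a rotation vector about the tool's x, y, z as a fraction of full scale. A call has exactly 10 rows; each row shifts and turns the commanded pose from where the row before left it, along the tool's axes as they then stand; what a row does not reach is not made up. Full scale, the value 1, is 0.025 m for a shift and 0.1 rad for a turn. A row lasts 1/12 s, in which the tool goes at most 41.7 mm and 7.16 degrees, less where a joint would pass 70% of its speed; a pose out of reach is approached as far as the arm can. A call with a number of a shift or a turn outside -1 to 1 is refused whole. A call with a gripper value outside its range is refused whole. "fingers" is the closure, from -1 (fully open) to 1 (shut), set as the call begins (left out, the last holds). The fingers move at their own pace and stop on an object; "squeeze" is the grip in N (left out, the last holds). Time passes only in rows, so rows that do not move let the fingers close, or fill a call up. It gives the time, the measured TCP pose, the force, the opening and the grip force at its end, in the units of the state.
- read_state(): the state, without advancing time (a new reading comes with each control period).
- camera(name): name is "side" or "top" or "wrist"; returns (picture, depth): 400x640x3 uint8, red, green, blue; 400x640 float32, m along the optical axis (not along the pixel's ray), 0 where there is no reading.
- camera_info(name): a dict with "fx", "fy", "cx", "cy" (pixels), "R" (3x3) and "t" (3): a world point X has camera coordinates R X + t. Camera axes: x right, y down, z forward; pixel columns grow to the right and rows downward; lengths in m; the calibration is good to about 2 mm. A picture is of the moment at which its call begins: read the wrist's pose just before it. camera_info takes no time and is no camera call; for the wrist camera it gives the pose at the moment of the call.
- close_job(): hands the job in; it is judged then, once.
Trained networks look in the newest picture that a camera, given by its name, has taken for a name from the list of things; names that differ only in an ending like _2 or _b are one class to them, and where a whole thing is asked for, a point or a joint stands for the part that bears it (a point fixed in the world has none). Each returns a list of dicts, best first, with "score" (0 to 1); they miss things now and then, are a little off and sometimes report something else, mostly with a low value. They report only what shows in the picture. A call takes as long as a camera call.
- trace(camera, target): "pixels" (400x640 bool, what is visible of it) and "location" ([row, column] in pixels, amid what is visible of it).
The state is a dict: "clock": time; "joint_positions": joint angles; "qvel": joint speeds; "effort": joint torques, N m; "ee_pos": TCP position; "orientation": TCP orientation; "force": force on the tool from outside, world axes, zero at the start; "wrist_torque": the same for the moment, N m; "grip_width": opening from 0.0 (shut) to 1.0 (fully open); "finger_force": force on a finger pad.
Only numpy, scipy, OpenCV 4.12 (cv2) and the standard library are available. Lean on these libraries where they do the work, as an engineer would, in place of code of your own. Each camera call takes 0.05 s, during which the arm holds its last target. There are 200 camera calls.

TASK

Open the locked drawer of the small walnut drawer unit. Pull up the sprung lock knob on top of the unit, turn it clockwise and let it drop fully into its release notch without forcing it, then let go of the knob, slide the drawer open by 70 mm or more and let go. Leave the things standing around where they are.

Things in the scene. Friction and masses are not known exactly. Their poses are not given: they have to be found in the camera images.
- unit: low walnut drawer unit, 220 deep x 300 wide x 110 mm high, fixed on the sideboard top. Origin at the centre of its underside; x points to its back (the drawer opens along -x), y along its width, z up. The lock stands on its top, its vertical axis at x = -15 mm, y = 0.
- lock_grip (a point): grip of the lock knob: an upright bright metal bar 36 mm long (its own x), 14 mm thick (its own y), 36 mm tall; this point lies on the turning axis, 18 mm below the bar's top and 18 mm above its foot, 148 mm above the sideboard top when the knob is down. Its x axis lies along the bar and points the way the key points; with the knob locked it points to the unit's back (unit +x). It rises and turns with the knob.
- lock_pull (a joint): how far the knob is pulled up, in m: 0 = fully down, seated in a notch; 0.009 = its key rides on top of the curved walls; 0.016 = hard upper stop. To clear the walls while turning it needs 0.010 to 0.015. A spring (with a little damping) presses the knob down with about 8 N when down and 12 N at the stop.
- lock_turn (a joint): turn of the knob, in rad, growing clockwise seen from above: 0 = locked (start notch, key pointing to the unit's back), 0.92 to 1.48 = release notch, somewhere in that range: its block is clamped on at a different place on every unit, so it must be found by sight or by feel. It turns almost freely (0.02 Nm). When the key rides on the walls and comes over the notch, the spring drops it by 9 mm, provided that the fingers let the bar slide down.
- lock_key: key and bolt carried by the knob: a steel finger 8 mm wide and 7 mm high reaching out to 46 mm from the knob's axis below the bar, pointing along the bar; it drops between walls. Below the unit's top it carries a hidden bolt that holds the drawer shut while the knob is locked. Origin on the knob's axis at the unit's top face when the knob is down.
- gate: lock plate on the unit's top: a dark disc of 100 mm diameter and 4 mm thick with curved steel walls 10 mm high (tops 14 mm above the unit's top) from 32 to 43 mm from the axis, running from the locked notch clockwise to past the release notch. Each notch is 10 mm wide. Turning the key into a wall's side, pressing it down on the walls or pulling the knob against its upper stop with more than about 15 N overloads it. Origin on the axis at the unit's top face.
- unit_drawer0 (a joint): how far the drawer is open, in m, 0 = shut, to 0.15. It slides towards the unit's -x with 1 N of friction and stays where it is left; while the knob is locked it moves about 6 mm at most.
- unit_drawer0_handle (a point): centre of the drawer's steel bar handle, a round bar 11 mm thick and 120 mm long along the unit's y, 35 mm in front of the drawer's face and 72 mm above the sideboard top (38 mm below the unit's top).
- dish: black ceramic dish, 84 mm across, 30 mm high, on the unit's top behind the knob to the left; bystander. Origin under its centre.
- whistle: blue plastic whistle, 50 mm long, 18 mm high, on the unit's top behind the knob to the right; bystander. Origin under its round part.
- shaker: stainless steel shaker with black lid, 88 mm across, 190 mm high, right of the unit; bystander. Origin under its centre.
- trainer: chrome V-shaped hand gripper with black grips lying flat, 160 mm long, 22 mm high, nearer the robot on the right; bystander. Origin at its middle.
- ball_center (a point): centre of the yellow lacrosse ball, 63 mm across, in a shallow wooden tray left of the unit; bystander.
- dumbbell: small dumbbell, 170 mm long, 60 mm high, on the right; bystander. Origin under its centre.

How it is judged:
By the outcome, as a careful person would: the job done as asked, in the order asked, and still so for the second after the job is handed in, with the robot touching nothing.
It also fails if it takes over 72 s, if anything falls off the work surface, if the arm or the gripper's body presses on something with over 40 N, if the wrist force passes 120 N, or if a joint passes its speed limit or range.

## Working session

There is one attempt and no reset: what is moved stays moved. The work goes in short steps, Python scripts to look and compute and a tool call to move; the robot and the scene stay as the last step left them, time stands still between calls to the robot, and variables do not carry over. Pictures are saved under pics/ and viewed, at most 10 in all, crops included, and the job is handed in when it is done.

Besides the shell and the picture viewer there is one more tool, called after "Call:" by a JSON object that holds its "name" and its "arguments", one argument or row to a line. step_arm: Moves the arm, as the interface text tells. Its arguments: {"type":"object","properties":{"deltas":{"type":"array"},"fingers":{"type":"number"},"squeeze":{"type":"number"}},"required":["deltas"]}

```bash
mkdir -p pics; ls; cat > h.py <<'E'
from plant import *
import numpy as np, cv2
from scipy.spatial.transform import Rotation as Ro
def pts(cam,mask,depth):
    i=camera_info(cam); v,u=np.nonzero(mask&(depth>0)); z=depth[v,u]
    P=np.stack([(u-i["cx"])/i["fx"]*z,(v-i["cy"])/i["fy"]*z,z],1)
    return (P-np.array(i["t"]))@np.array(i["R"])
def show(n,p): cv2.imwrite("pics/"+n,cv2.cvtColor(p,cv2.COLOR_RGB2BGR))
E
python3 - <<'E'
from h import *
np.set_printoptions(precision=4,suppress=True)
s=read_state(); print(s)
for c in ["top","side"]:
    p,d=camera(c); show(c+"0.png",p); np.save(c+"d.npy",d)
    for t in ["unit","lock_grip","lock_key","gate","unit_drawer0_handle"]:
        for r in trace(c,t)[:1]:
            P=pts(c,r["pixels"],d)
            print(c,t,r["score"],r["location"],np.median(P,0),np.percentile(P,2,0),np.percentile(P,98,0))
            np.save(f"{c}_{t}.npy",P)
E
```

```text
pics
{'clock': 0.0, 'joint_positions': array([-1.1324,  0.3536,  1.6341,  0.    ,  1.1552, -0.0024]), 'qvel': array([-0.0014,  0.0013, -0.0006,  0.0005,  0.0016,  0.0014]), 'effort': array([  0.0004, -60.5252, -34.2065,  -0.0001,   0.0095,   0.    ]), 'ee_pos': array([ 0.2665, -0.5648,  0.2306]), 'orientation': array([-0.0007,  0.9758,  0.2186, -0.0001]), 'force': array([-0.3089, -0.7412, -0.6166]), 'wrist_torque': array([-0.0241, -0.0142, -0.0334]), 'finger_force': 0.0, 'grip_width': 1.0021923250071496}
top unit 0.96 [185.7, 295.5] [0.6178 0.0232 0.1103] [ 0.5014 -0.1154  0.0231] [0.7488 0.1772 0.1282]
top lock_grip 0.63 [178.3, 286.6] [0.6244 0.0303 0.1604] [0.6043 0.0238 0.1198] [0.6616 0.0385 0.1663]
top gate 0.75 [184.2, 289.8] [0.6193 0.0313 0.1149] [ 0.5762 -0.0129  0.1088] [0.666  0.0767 0.1276]
top unit_drawer0_handle 0.92 [213.9, 287.9] [0.528  0.041  0.0934] [ 0.4873 -0.0942  0.0141] [0.5525 0.1754 0.1018]
side unit 0.72 [200.1, 336.6] [ 0.625  -0.0314  0.1101] [ 0.5168 -0.1293  0.0088] [0.744  0.1685 0.1296]
side lock_grip 0.7 [177.9, 337.6] [0.6248 0.0263 0.151 ] [0.6072 0.0202 0.1211] [0.6425 0.0363 0.1679]
side gate 0.56 [185.5, 334.6] [0.6179 0.0197 0.1165] [ 0.5772 -0.0153  0.1102] [0.6663 0.0667 0.1292]
side unit_drawer0_handle 0.89 [194.9, 310.0] [0.5236 0.0138 0.0958] [ 0.4863 -0.1054  0.0062] [0.5499 0.1586 0.1048]
```

```bash
python3 - <<'E'
from h import *
np.set_printoptions(precision=4,suppress=True)
U=np.load("top_unit.npy"); T=U[(abs(U[:,2]-.11)<.006)]
r=cv2.minAreaRect((T[:,:2]*1000).astype(np.float32)); print(r)
for c in ["top","side"]:
    G=np.load(c+"_gate.npy"); G=G[abs(G[:,2]-.114)<.003]
    print(c,cv2.minEnclosingCircle((G[:,:2]*1000).astype(np.float32)))
    L=np.load(c+"_lock_grip.npy"); L=L[L[:,2]>.158]; print(len(L),L.mean(0),cv2.minAreaRect((L[:,:2]*1000).astype(np.float32)))
p=cv2.imread("pics/top0.png"); q=cv2.imread("pics/side0.png")
a=cv2.resize(p[110:270,190:400],None,fx=3.5,fy=3.5,interpolation=2); cv2.imwrite("pics/topcrop.png",a)
cv2.imwrite("pics/sidecrop.png",cv2.resize(q[100:290,220:460],None,fx=3,fy=3,interpolation=2))
E
```

```text
((641.5310668945312, 30.0474853515625), (300.484130859375, 213.10928344726562), 83.48810577392578)
top ((622.64794921875, 32.116477966308594), 50.547996520996094)
62 [0.6214 0.0317 0.1622] ((621.8576049804688, 31.778072357177734), (12.90210247039795, 33.85753631591797), 81.625)
side ((622.4212036132812, 30.77396583557129), 50.246639251708984)
28 [0.6217 0.0282 0.1638] ((623.9603271484375, 28.69205093383789), (15.808677673339844, 31.828603744506836), 76.71670532226562)
```

View pics/topcrop.png

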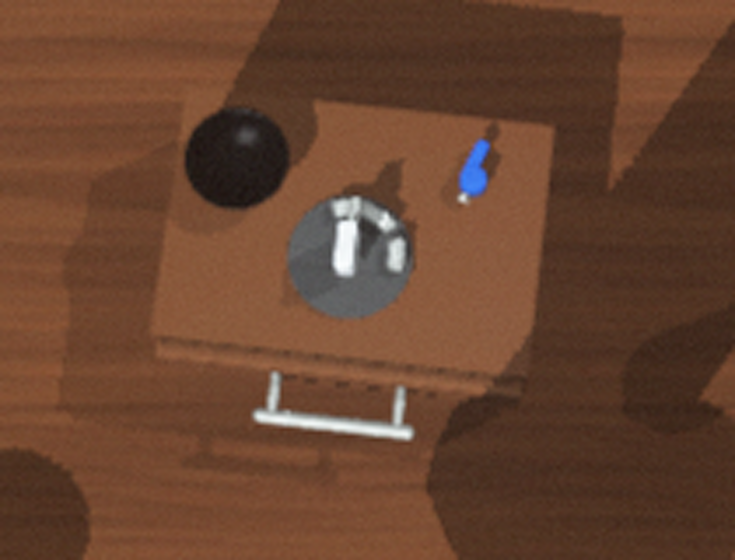

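View pics/sidecrop.png

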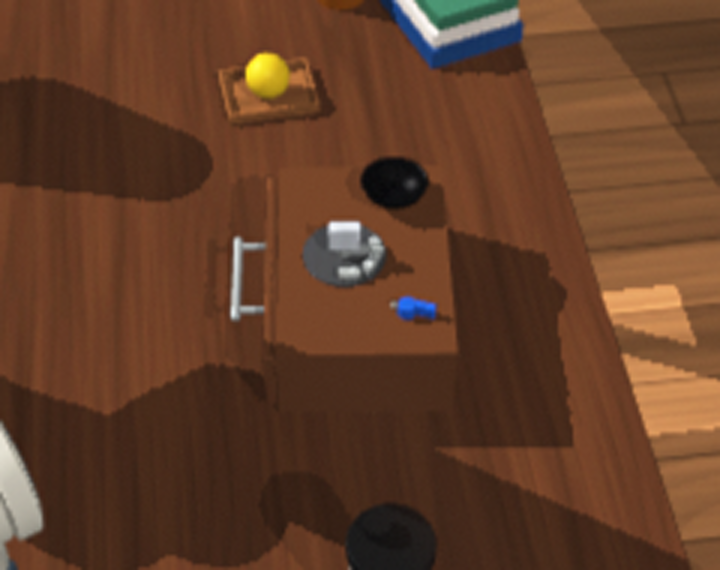

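Call:
{"name": "step_arm", "arguments": {
  "deltas": [0.77,-0.52,-0.2,0,0,0,0.77,-0.52,-0.2,0,0,0,0.77,-0.52,-0.2,0,0,0,0.77,-0.52,-0.2,0,0,0,0.77,-0.52,-0.2,0,0,0,0.77,-0.52,-0.2,0,0,0,0.77,-0.52,-0.2,0,0,0,0.77,-0.52,-0.2,0,0,0,0.77,-0.52,-0.2,0,0,0,0.77,-0.52,-0.2,0,0,0]
}}

```text
clock: 1.43
ee_pos: [0.3857, -0.3646, 0.2817]
orientation: [0.0, 0.976, 0.219, 0.0]
force: [-0.5, 0.4, -0.3]
grip_width: 0.998
finger_force: 0.0
```

Call:
{"name": "step_arm", "arguments": {
  "deltas": [0.77,-0.52,0,0,0,0,0.77,-0.52,0,0,0,0,0.77,-0.52,0,0,0,0,0.77,-0.52,0,0,0,0,0.77,-0.52,0,0,0,0,0.77,-0.52,0,0,0,0,0.77,-0.52,0,0,0,0,0.77,-0.52,0,0,0,0,0.77,-0.52,0,0,0,0,0.77,-0.52,0,0,0,0]
}}

```text
clock: 2.27
ee_pos: [0.5044, -0.1648, 0.2814]
orientation: [0.0, 0.976, 0.219, 0.0]
force: [-0.6, -0.9, 0.2]
grip_width: 0.995
finger_force: 0.0
```

Call:
{"name": "step_arm", "arguments": {
  "deltas": [0.77,-0.52,0,0,0,0,0.77,-0.52,0,0,0,0,0.77,-0.52,0,0,0,0,0.77,-0.52,0,0,0,0,0.77,-0.52,0,0,0,0,0.77,-0.52,0,0,0,0,0.77,-0.52,0,0,0,0,0.77,-0.52,0,0,0,0,0.77,-0.52,0,0,0,0,0.77,-0.52,0,0,0,0]
}}

```text
clock: 3.1
ee_pos: [0.623, 0.035, 0.2813]
orientation: [0.0, 0.976, 0.219, 0.0]
force: [0.7, -1.3, 0.3]
grip_width: 1.0
finger_force: 0.0
```

Call:
{"name": "step_arm", "arguments": {
  "deltas": [0,0,0,0,0,-1,0,0,0,0,0,-1,0,0,0,0,0,-1,0,0,0,0,0,-1,0,0,0,0,0,-1,0,0,0,0,0,-1,0,0,0,0,0,-1,0,0,0,0,0,-1,0,0,0,0,0,-1,0,0,0,0,0,-1]
}}

```text
clock: 3.93
ee_pos: [0.6226, 0.0339, 0.2813]
orientation: [-0.0, 0.75, 0.662, 0.0]
force: [0.8, -0.3, -0.5]
grip_width: 0.997
finger_force: 0.0
```

Call:
{"name": "step_arm", "arguments": {
  "deltas": [0,0,0,0,0,-1,0,0,0,0,0,-1,0,0,0,0,0,-1,0,0,0,0,0,-1,0,0,0,0,0,-1,0,0,0,0,0,-1,0,0,0,0,0,-1,0,0,0,0,0,-1,0,0,0,0,0,-1,0,0,0,0,0,-1]
}}

```text
clock: 4.77
ee_pos: [0.6225, 0.0339, 0.2813]
orientation: [0.0, 0.341, 0.94, 0.0]
force: [-0.1, -0.6, -0.0]
grip_width: 1.003
finger_force: 0.0
```

Call:
{"name": "step_arm", "arguments": {
  "deltas": [0,0,0,0,0,-1,0,0,0,0,0,-1,0,0,0,0,0,-1,0,0,0,0,0,-1,0,0,0,0,0,-1,0,0,0,0,0,-0.9,0,0,0,0,0,0,0,0,0,0,0,0,0,0,0,0,0,0,0,0,0,0,0,0]
}}

```text
clock: 5.6
ee_pos: [0.6226, 0.0338, 0.2813]
orientation: [0.0, 0.056, 0.998, 0.0]
force: [-0.4, -0.2, 0.1]
grip_width: 1.0
finger_force: 0.0
```

```bash
python3 - <<'E'
from h import *
np.set_printoptions(precision=4,suppress=True)
s=read_state(); print(s["clock"],s["ee_pos"],s["joint_positions"],s["force"])
R=Ro.from_quat(s["orientation"],scalar_first=True).as_matrix(); print(R)
c="wrist"; i=camera_info(c); p,d=camera(c); show("w0.png",p)
for t in ["lock_grip","gate","lock_key"]:
    for r in trace(c,t)[:1]:
        P=pts(c,r["pixels"],d); np.save(f"w_{t}.npy",P)
        print(t,r["score"],r["location"],np.median(P,0),np.percentile(P,2,0),np.percentile(P,98,0))
        if t=="lock_grip":
            L=P[P[:,2]>.158]; print(len(L),L.mean(0),cv2.minAreaRect((L[:,:2]*1000).astype(np.float32)))
        if t=="gate":
            G=P[abs(P[:,2]-.114)<.003]; print(cv2.minEnclosingCircle((G[:,:2]*1000).astype(np.float32)))
P=pts(c,np.ones((400,640),bool),d); print(len(P)); np.save("w_all.npy",P)
E
```

```text
5.6 [0.6226 0.0338 0.2813] [ 0.0519  0.309   1.5822  0.      1.2504 -1.406 ] [-0.4172 -0.2065  0.12  ]
[[-0.9936  0.1127  0.    ]
 [ 0.1127  0.9936  0.    ]
 [-0.      0.     -1.    ]]
lock_grip 0.87 [193.9, 313.8] [0.6213 0.0316 0.162 ] [0.6039 0.0247 0.1218] [0.6654 0.0397 0.1635]
677 [0.6209 0.0322 0.1621] ((621.8414306640625, 32.21036148071289), (13.71052074432373, 35.66176986694336), 83.09517669677734)
gate 0.92 [177.6, 306.3] [0.6168 0.0345 0.1146] [ 0.5769 -0.0128  0.113 ] [0.6632 0.0764 0.1251]
((622.8106079101562, 31.897706985473633), 50.455596923828125)
254997
```

View pics/w0.png

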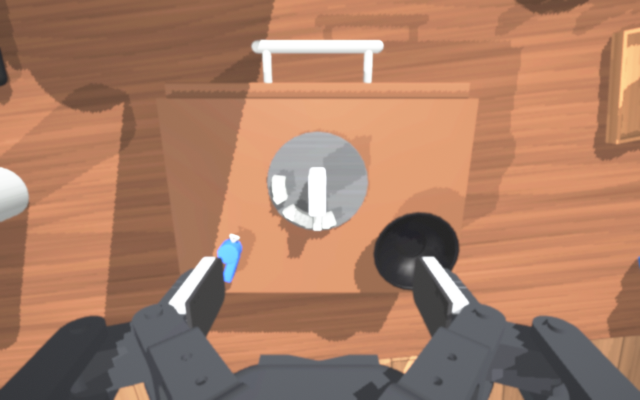

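```bash
python3 - <<'E'
from h import *
P=np.load("w_all.npy"); C=np.array([.6225,.0318])
d=P[:,:2]-C; r=np.hypot(*d.T); m=(r>.034)&(r<.041)&(P[:,2]<.14)
cw=(-6.6-np.degrees(np.arctan2(d[m,1],d[m,0]))+180)%360-180
for a in range(-40,110,3):
    s=(cw>=a)&(cw<a+3)
    if s.any(): print(a,s.sum(),np.round(np.median(P[m][s,2])*1e3,1),end=" | ")
p=cv2.imread("pics/w0.png"); cv2.imwrite("pics/w0c.png",cv2.resize(p[120:240,255:385],None,fx=5,fy=5,interpolation=2))
E
```

```text
-40 12 114.4 | -37 13 114.7 | -34 13 114.7 | -31 13 114.9 | -28 17 117.5 | -25 14 124.4 | -22 13 125.1 | -19 14 124.6 | -16 12 124.1 | -13 14 124.7 | -10 13 115.8 | -7 11 122.6 | -4 14 122.6 | -1 14 122.4 | 2 12 122.4 | 5 13 123.7 | 8 14 124.5 | 11 14 124.7 | 14 13 124.5 | 17 12 124.7 | 20 13 124.3 | 23 15 124.2 | 26 12 124.6 | 29 13 124.8 | 32 13 124.4 | 35 14 124.5 | 38 14 124.3 | 41 14 124.8 | 44 15 124.5 | 47 14 124.4 | 50 27 118.1 | 53 13 114.2 | 56 13 114.3 | 59 14 114.3 | 62 5 114.5 | 65 10 124.2 | 68 13 124.4 | 71 16 124.3 | 74 15 124.3 | 77 14 124.3 | 80 14 124.4 | 83 15 124.6 | 86 13 124.2 | 89 15 124.4 | 92 14 124.6 | 95 17 124.6 | 98 14 124.8 | 101 31 117.1 | 104 13 114.1 | 107 14 114.5 |
```

View pics/w0c.png

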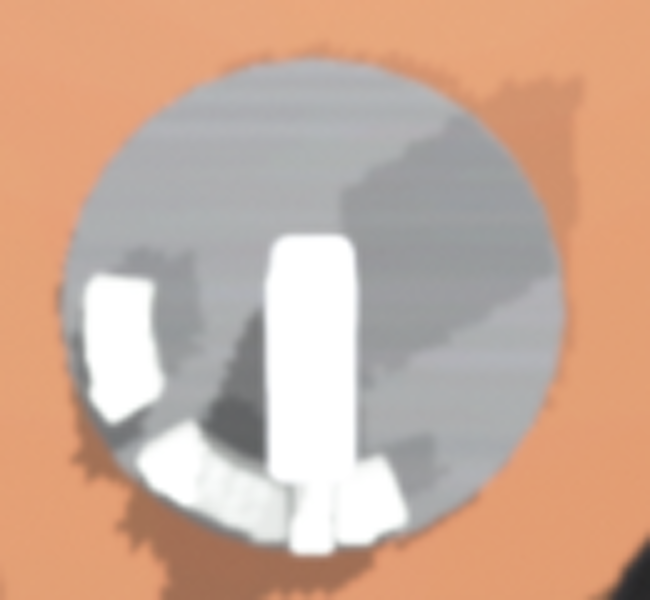

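Call:
{"name": "step_arm", "arguments": {
  "deltas": [0,-0.07,0.73,0,0,0,0,0,0.73,0,0,0,0,0,0.73,0,0,0,0,0,0.73,0,0,0,0,0,0.73,0,0,0,0,0,0.73,0,0,0,0,0,0.73,0,0,0,0,0,0.73,0,0,0,0,0,0,0,0,0,0,0,0,0,0,0]
}}

```text
clock: 6.63
ee_pos: [0.6218, 0.0321, 0.1347]
orientation: [-0.001, 0.055, 0.998, -0.0]
force: [-0.1, 0.2, -0.3]
grip_width: 1.005
finger_force: 0.0
```

Call:
{"name": "step_arm", "arguments": {
  "deltas": [0,0,0,0,0,0,0,0,0,0,0,0,0,0,0,0,0,0,0,0,0,0,0,0,0,0,0,0,0,0,0,0,0,0,0,0,0,0,0,0,0,0,0,0,0,0,0,0,0,0,0,0,0,0,0,0,0,0,0,0],
  "fingers": 1,
  "squeeze": 40
}}

```text
clock: 7.47
ee_pos: [0.6226, 0.0323, 0.1358]
orientation: [0.0, 0.055, 0.998, 0.0]
force: [-1.2, 1.4, 5.2]
grip_width: 0.15
finger_force: 43.7
```

```bash
python3 - <<'E'
from h import *
s=read_state(); print(s)
p,d=camera("wrist"); show("w1.png",p)
E
```

```text
{'clock': 7.4667, 'joint_positions': array([ 4.92891583e-02,  4.51209038e-01,  1.71781590e+00,  3.01351928e-04,
        9.71964669e-01, -1.41085437e+00]), 'qvel': array([ 5.65806147e-04,  1.05060640e-03, -4.51289406e-04,  8.59988526e-05,
       -5.54449544e-04, -1.28782752e-03]), 'effort': array([-9.01118461e-01, -5.97906411e+01, -2.86793232e+01, -4.18917350e-01,
       -4.36110673e-01, -2.06922210e-02]), 'ee_pos': array([0.62260478, 0.03229977, 0.1358247 ]), 'orientation': array([2.86876002e-04, 5.53829422e-02, 9.98465134e-01, 1.55289138e-04]), 'force': array([-1.15864104,  1.40344991,  5.24023163]), 'wrist_torque': array([ 0.21374407,  0.21777663, -0.04724517]), 'finger_force': 43.692278265953064, 'grip_width': 0.15019326055475346}
```

View pics/w1.png

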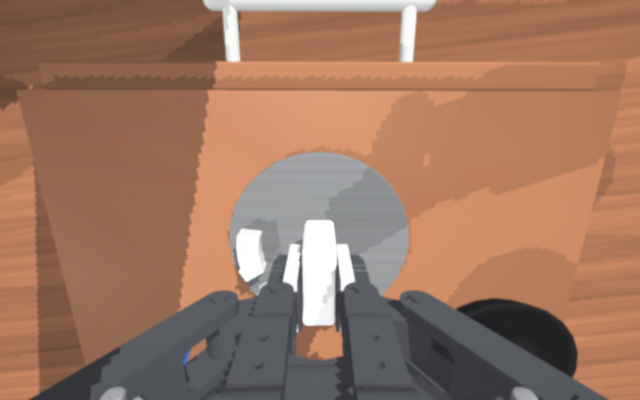

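Call:
{"name": "step_arm", "arguments": {
  "deltas": [0,0,-0.1,0,0,0,0,0,-0.1,0,0,0,0,0,-0.1,0,0,0,0,0,-0.1,0,0,0,0,0,-0.1,0,0,0,0,0,0,0,0,0,0,0,0,0,0,0,0,0,0,0,0,0,0,0,0,0,0,0,0,0,0,0,0,0]
}}

```text
clock: 8.35
ee_pos: [0.6224, 0.0323, 0.147]
orientation: [-0.0, 0.055, 0.998, 0.0]
force: [5.8, 1.9, -12.1]
grip_width: 0.16
finger_force: 41.4
```

```bash
python3 - <<'E'
from h import *
s=read_state(); print(s["ee_pos"],s["force"],s["wrist_torque"])
for c in ["top","side"]:
    p,d=camera(c)
    for t in ["lock_grip","lock_key"]:
        for r in trace(c,t)[:1]:
            P=pts(c,r["pixels"],d); print(c,t,r["score"],np.percentile(P,[2,50,98],axis=0).round(4).tolist())
p,d=camera("wrist")
for t in ["lock_grip","lock_key"]:
        for r in trace("wrist",t)[:1]:
            P=pts("wrist",r["pixels"],d); print(t,r["score"],np.percentile(P,[2,50,98],axis=0).round(4).tolist())
E
```

```text
[0.62240913 0.03228585 0.14701691] [  5.84038832   1.86237709 -12.10498824] [ 0.41594127 -0.96118553 -0.00977041]
top lock_key 0.6 [[0.671, -0.0767, 0.1082], [0.6862, -0.0683, 0.1271], [0.7095, -0.0573, 0.1316]]
lock_grip 0.87 [[0.6038, 0.0249, 0.1431], [0.6146, 0.0324, 0.1731], [0.638, 0.0398, 0.1745]]
```

Call:
{"name": "step_arm", "arguments": {
  "deltas": [0,0,-0.05,0,0,0,0,0,0,0,0,0.5,0,0,0,0,0,0.5,0,0,0,0,0,0.5,0,0,0,0,0,0.5,0,0,0,0,0,0.5,0,0,0,0,0,0.5,0,0,0,0,0,0.5,0,0,0,0,0,0.5,0,0,0,0,0,0]
}}

```text
clock: 9.63
ee_pos: [0.6223, 0.0321, 0.1482]
orientation: [-0.0, 0.254, 0.967, -0.0]
force: [5.2, 0.7, -10.3]
grip_width: 0.152
finger_force: 41.3
```

```bash
python3 - <<'E'
from h import *
s=read_state(); print(s["ee_pos"],s["force"],s["wrist_torque"],s["joint_positions"][5])
E
```

```text
[0.62231159 0.03211977 0.14821032] [  5.19854803   0.68785786 -10.32109071] [ 0.25824131 -0.91499083 -0.04520196] -1.008175015808535
```

Call:
{"name": "step_arm", "arguments": {
  "deltas": [0,0,0,0,0,0.8,0,0,0,0,0,0.8,0,0,0,0,0,0.8,0,0,0,0,0,0.8,0,0,0,0,0,0.8,0,0,0,0,0,0.8,0,0,0,0,0,0.8,0,0,0,0,0,0.8,0,0,0,0,0,0,0,0,0,0,0,0]
}}

```text
clock: 10.47
ee_pos: [0.6221, 0.0319, 0.1484]
orientation: [-0.0, 0.543, 0.84, -0.0]
force: [4.3, 0.0, -10.5]
grip_width: 0.158
finger_force: 41.3
```

```bash
python3 - <<'E'
from h import *
s=read_state(); print(s["ee_pos"],s["force"],s["wrist_torque"],s["joint_positions"][5])
p,d=camera("wrist"); show("w2.png",p); 
P=pts("wrist",np.ones((400,640),bool),d); C=np.array([.6225,.0318])
e=P[:,:2]-C; r=np.hypot(*e.T); m=(r>.034)&(r<.041)&(P[:,2]<.14)
cw=(-6.6-np.degrees(np.arctan2(e[m,1],e[m,0]))+180)%360-180
for a in range(-40,110,3):
    s=(cw>=a)&(cw<a+3)
    if s.any(): print(a,s.sum(),np.round(np.median(P[m][s,2])*1e3,1),end=" | ")
cv2.imwrite("pics/w2c.png",cv2.cvtColor(cv2.resize(p[130:350,200:440],None,fx=2.7,fy=2.7,interpolation=2),cv2.COLOR_RGB2BGR))
E
```

```text
[0.62205306 0.03193197 0.14837052] [  4.31343289   0.01852722 -10.4709555 ] [ 0.01128306 -0.71769425 -0.06142337] -0.37361288586274183
-40 43 114.5 | -37 36 114.7 | -34 33 114.9 | -31 37 114.5 | -28 112 119.0 | -25 42 124.4 | -22 39 124.6 | -19 36 124.6 | -16 41 124.6 | -13 37 124.8 | -10 26 124.2 | -7 2 114.7 | -4 23 114.8 | -1 34 114.7 | 2 30 114.5 | 5 62 118.0 | 8 10 124.9 | 107 4 114.7 |
```

View pics/w2c.png

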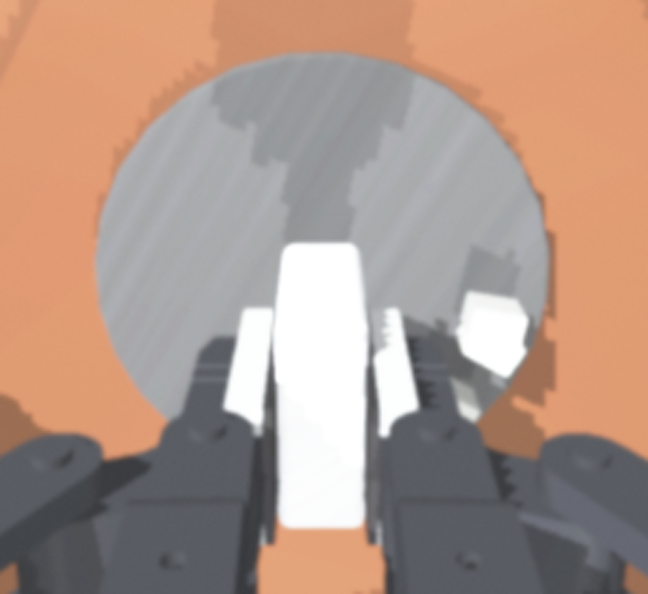

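Call:
{"name": "step_arm", "arguments": {
  "deltas": [0,0,0,0,0,0,0,0,0,0,0,0,0,0,0,0,0,0,0,0,0,0,0,0,0,0,0,0,0,0,0,0,0,0,0,0,0,0,0,0,0,0,0,0,0,0,0,0,0,0,0,0,0,0,0,0,0,0,0,0],
  "fingers": 0.6
}}

```text
clock: 11.35
ee_pos: [0.6224, 0.0321, 0.149]
orientation: [-0.0, 0.544, 0.839, -0.0]
force: [0.5, -0.5, 0.2]
grip_width: 0.202
finger_force: 0.0
```

```bash
cat > chk.py <<'E'
from h import *
s=read_state(); print(s["clock"],s["ee_pos"],s["force"],s["wrist_torque"],s["joint_positions"][5],s["grip_width"])
p,d=camera("wrist")
for r in trace("wrist","lock_grip")[:1]:
    P=pts("wrist",r["pixels"],d); z=np.median(P[P[:,2]>.15,2]); L=P[abs(P[:,2]-z)<.004]
    print(r["score"],"top z",z,cv2.minAreaRect((L[:,:2]*1000).astype(np.float32)))
E
python3 chk.py
```

```text
11.35 [0.62235779 0.03211066 0.14899871] [ 0.5194383  -0.53280912  0.18459293] [ 0.03555449 -0.01501793  0.00884346] -0.3708551362679286 0.2018829188306521
0.94 top z 0.16215840226363895 ((622.0223999023438, 32.292991638183594), (13.910658836364746, 36.298580169677734), 24.861051559448242)
```

Call:
{"name": "step_arm", "arguments": {
  "deltas": [0,0,0,0,0,0,0,0,0,0,0,0,0,0,-0.5,0,0,0,0,0,-0.5,0,0,0,0,0,-0.5,0,0,0.5,0,0,-0.5,0,0,1,0,0,-0.5,0,0,1,0,0,-0.5,0,0,1,0,0,-0.5,0,0,1,0,0,-0.5,0,0,0.86],
  "fingers": 0.3
}}

```text
clock: 12.28
ee_pos: [0.6227, 0.0321, 0.2515]
orientation: [0.001, 0.749, 0.663, 0.001]
force: [0.2, 1.2, 0.1]
grip_width: 0.347
finger_force: 0.0
```

```bash
python3 - <<'E'
from h import *
s=read_state(); print(s["clock"],s["ee_pos"],s["force"],s["grip_width"])
print(Ro.from_quat(s["orientation"],scalar_first=True).as_matrix().round(3).tolist())
for c in ["top","side"]:
    p,d=camera(c)
    for r in trace(c,"unit_drawer0_handle")[:1]:
        P=pts(c,r["pixels"],d); P=P[(P[:,2]>.066)&(P[:,2]<.084)&(P[:,0]<.512)]
        print(c,r["score"],cv2.minAreaRect((P[:,:2]*1000).astype(np.float32)),np.median(P,0),P[:,2].max())
    for r in trace(c,"lock_grip")[:1]:
        P=pts(c,r["pixels"],d); print("grip",np.percentile(P,[2,50,98],axis=0).round(4).tolist())
E
```

```text
12.2833 [0.6227045  0.03211952 0.25148185] [0.19034638 1.18973318 0.11690837] 0.3468044446098712
[[0.121, 0.993, 0.002], [0.993, -0.121, 0.0], [0.0, 0.002, -1.0]]
  return _methods._mean(a, axis=axis, dtype=dtype,
  ret = um.true_divide(
Traceback (most recent call last):
ValueError: zero-size array to reduction operation maximum which has no identity
```

Call:
{"name": "step_arm", "arguments": {
  "deltas": [0,-0.75,0,0,0,0,0,-0.75,0,0,0,0,0,-0.75,0,0,0,0,0,-0.75,0,0,0,0,0,-0.75,0,0,0,0,0,-0.75,0,0,0,0,0,-0.75,0,0,0,0,0,0,0,-1,0,0,0,0,0,-1,0,0,0,0,0,0,0,0],
  "fingers": 0.4
}}

```text
clock: 13.22
ee_pos: [0.4889, 0.0473, 0.2483]
orientation: [0.076, 0.742, 0.663, 0.067]
force: [-0.6, -0.9, -1.1]
grip_width: 0.299
finger_force: 0.0
```

```bash
python3 - <<'E'
from h import *
s=read_state(); print(s["clock"],s["ee_pos"],s["force"],s["grip_width"])
R=Ro.from_quat(s["orientation"],scalar_first=True).as_matrix(); print(R.round(3).tolist())
C=np.array([.6223,.032]);a=np.radians(-6.7); ux=np.array([np.cos(a),np.sin(a)]); uy=np.array([-ux[1],ux[0]])
for c in ["wrist","top","side"]:
    p,d=camera(c)
    if c=="wrist": show("w3.png",p)
    P=pts(c,np.ones(d.shape,bool),d); q=(P[:,:2]-C)@np.stack([ux,uy],1)
    m=(q[:,0]>-.15)&(q[:,0]<-.112)&(abs(q[:,1])<.07)&(P[:,2]>.060)&(P[:,2]<.085)
    if m.sum()>5: print(c,m.sum(),np.percentile(q[m],[2,50,98],axis=0).round(4).tolist(),np.percentile(P[m,2],[50,95,99]).round(4))
    h=(abs(q[:,0])<.02)&(abs(q[:,1])<.02)&(P[:,2]>.13)&(P[:,2]<.19)
    if h.sum(): print(c,"knob",np.percentile(P[h,2],[50,95]))
E
```

```text
13.2167 [0.48890122 0.04725243 0.2483258 ] [-0.62469102 -0.93553255 -1.11210903] 0.29941541665394594
[[0.112, 0.973, 0.2], [0.994, -0.11, -0.023], [-0.001, 0.201, -0.98]]
wrist 1565 [[-0.1348, -0.0595], [-0.1292, 0.0067], [-0.1141, 0.0618]] [0.0774 0.0793 0.0797]
wrist knob [0.15879257 0.16322422]
top 73 [[-0.1351, -0.0644], [-0.1292, -0.0483], [-0.1139, -0.0232]] [0.0771 0.0809 0.0828]
top knob [0.16133337 0.16618482]
side 93 [[-0.1342, -0.0637], [-0.1284, -0.0036], [-0.115, 0.0575]] [0.077  0.0829 0.0846]
side knob [0.15634955 0.16761725]
```

View pics/w3.png

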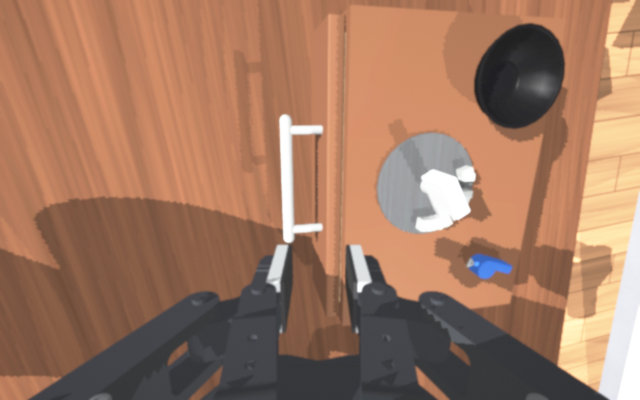

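Call:
{"name": "step_arm", "arguments": {
  "deltas": [0.04,-0.1,0.6,0,0,0,0,-0.1,0.6,0,0,0,0,-0.1,0.6,0,0,0,0,-0.1,0.6,0,0,0,0,-0.1,0.6,0,0,0,0,-0.1,0.6,0,0,0,0,-0.1,0.6,0,0,0,0,-0.1,0.6,0,0,0,0,-0.1,0.6,0,0,0,0,-0.1,0.6,0,0,0]
}}

```text
clock: 14.2
ee_pos: [0.4989, 0.0475, 0.0961]
orientation: [0.074, 0.743, 0.662, 0.066]
force: [0.4, -0.2, 0.6]
grip_width: 0.302
finger_force: 0.0
```

Call:
{"name": "step_arm", "arguments": {
  "deltas": [0,-0.06,0.3,0,0,0,0,-0.06,0.3,0,0,0,0,-0.06,0.3,0,0,0,0,-0.06,0.3,0,0,0,0,-0.06,0.3,0,0,0,0,0,0.08,0,0,0,0,0,0,0,0,0,0,0,0,0,0,0,0,0,0,0,0,0,0,0,0,0,0,0]
}}

```text
clock: 15.03
ee_pos: [0.4982, 0.0477, 0.0573]
orientation: [0.075, 0.743, 0.662, 0.067]
force: [0.0, 0.4, -0.0]
grip_width: 0.3
finger_force: 0.0
```

```bash
python3 - <<'E'
from h import *
s=read_state(); print(s["clock"],s["ee_pos"],s["force"],s["grip_width"])
p,d=camera("wrist"); show("w4.png",p)
E
```

```text
15.0333 [0.49819813 0.04768941 0.05733602] [ 0.00660094  0.44284613 -0.00560138] 0.3004019196616638
```

View pics/w4.png

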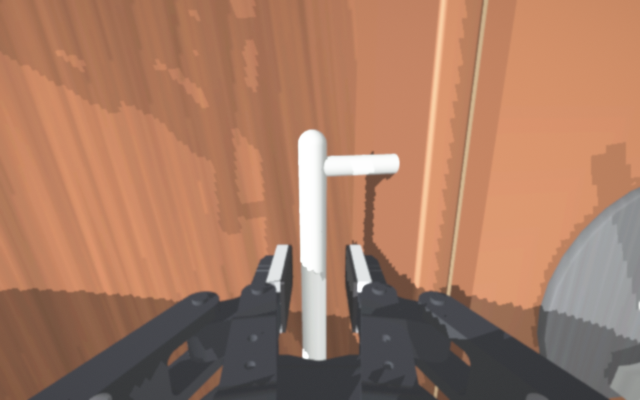

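Call:
{"name": "step_arm", "arguments": {
  "deltas": [0,0,0,0,0,0,0,0,0,0,0,0,0,0,0,0,0,0,0,0,0,0,0,0,0,0,0,0,0,0,0,0,0,0,0,0,0,0,0,0,0,0,0,0,0,0,0,0,0,0,0,0,0,0,0,0,0,0,0,0],
  "fingers": 1,
  "squeeze": 30
}}

```text
clock: 15.92
ee_pos: [0.496, 0.0476, 0.0566]
orientation: [0.074, 0.743, 0.662, 0.065]
force: [-7.1, 1.6, 7.2]
grip_width: 0.115
finger_force: 29.6
```

Call:
{"name": "step_arm", "arguments": {
  "deltas": [0,-0.1,-0.02,0,0,0,0,-0.2,-0.04,0,0,0,0,-0.3,-0.06,0,0,0,0,-0.3,-0.06,0,0,0,0,-0.3,-0.06,0,0,0,0,-0.2,-0.04,0,0,0,0,-0.2,-0.04,0,0,0,0,0,0,0,0,0,0,0,0,0,0,0,0,0,0,0,0,0]
}}

```text
clock: 16.75
ee_pos: [0.457, 0.0522, 0.0567]
orientation: [0.074, 0.743, 0.662, 0.066]
force: [-1.3, -6.3, -1.3]
grip_width: 0.12
finger_force: 29.9
```

Call:
{"name": "step_arm", "arguments": {
  "deltas": [-0.03,-0.1,-0.02,0,0,0,0,-0.2,-0.04,0,0,0,0,-0.3,-0.06,0,0,0,0,-0.3,-0.06,0,0,0,0,-0.3,-0.06,0,0,0,0,-0.3,-0.06,0,0,0,0,-0.2,-0.04,0,0,0,0,-0.1,-0.02,0,0,0,0,0,0,0,0,0,0,0,0,0,0,0]
}}

```text
clock: 17.58
ee_pos: [0.4107, 0.0573, 0.0567]
orientation: [0.074, 0.743, 0.662, 0.066]
force: [-0.5, 6.7, -4.1]
grip_width: 0.114
finger_force: 29.9
```

Call:
{"name": "step_arm", "arguments": {
  "deltas": [0,0,0,0,0,0,0,0,0,0,0,0,0,0,0,0,0,0,0,0,0,0,0,0,0,0,0,0,0,0,0,0,0,0,0,0,0,0,0,0,0,0,0,0,0,0,0,0,0,0,0,0,0,0,0,0,0,0,0,0],
  "fingers": 0.4
}}

```text
clock: 18.42
ee_pos: [0.4117, 0.0569, 0.0566]
orientation: [0.075, 0.743, 0.662, 0.066]
force: [-0.0, 0.4, 0.1]
grip_width: 0.296
finger_force: 0.0
```

Call:
{"name": "step_arm", "arguments": {
  "deltas": [0,0,-0.2,0,0,0,0,0,-0.4,0,0,0,0,0,-0.6,0,0,0,0,0,-0.6,0,0,0,0,0,-0.6,0,0,0,0,0,-0.6,0,0,0,0,0,-0.6,0,0,0,0,0,-0.6,0,0,0,0,0,-0.6,0,0,0,0,0,0,0,0,0]
}}

```text
clock: 19.25
ee_pos: [0.3889, 0.06, 0.1768]
orientation: [0.075, 0.743, 0.661, 0.068]
force: [1.0, 0.2, 0.7]
grip_width: 0.3
finger_force: 0.0
```

```bash
python3 - <<'E'
from h import *
s=read_state(); print(s["clock"],s["ee_pos"],s["force"],s["grip_width"])
C=np.array([.6223,.032]);a=np.radians(-6.7); ux=np.array([np.cos(a),np.sin(a)]); uy=np.array([-ux[1],ux[0]])
for c in ["wrist","side"]:
    p,d=camera(c)
    if c=="side": show("s5.png",p[100:300,160:460].repeat(2,0).repeat(2,1))
    P=pts(c,np.ones(d.shape,bool),d); q=(P[:,:2]-C)@np.stack([ux,uy],1)
    m=(q[:,0]>-.25)&(q[:,0]<-.112)&(abs(q[:,1])<.06)&(P[:,2]>.070)&(P[:,2]<.083)
    if m.sum()>5: print(c,m.sum(),np.percentile(q[m],[2,50],axis=0).round(4).tolist())
    h=(abs(q[:,0])<.02)&(abs(q[:,1])<.02)&(P[:,2]>.13)&(P[:,2]<.19)
    if h.sum(): print(c,"knob",np.percentile(P[h,2],[50,95]))
E
```

```text
19.25 [0.38889914 0.06002473 0.1768138 ] [0.97429568 0.16786926 0.73149787] 0.29967735266563206
wrist 3152 [[-0.2213, -0.0553], [-0.2138, 0.0123]]
wrist knob [0.14441768 0.15620848]
side 112 [[-0.2199, -0.057], [-0.2114, -0.0126]]
side knob [0.15584094 0.16554988]
```

View pics/s5.png

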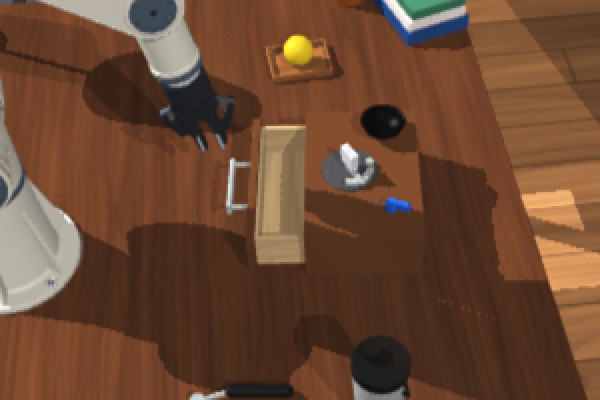

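The side view shows the drawer open by about 85 mm: the handle is at (235,185) and was pulled from -129 to about -214 mm. The knob is seated in the release notch at (350,160), the bystanders haven't moved, and the gripper is clear.

```bash
python3 -c "
from plant import *
print(close_job())"
```

```text
the job is handed in; nothing more can be done
None
```

The lock knob is seated in its release notch, the drawer is open by about 85 mm, the gripper is clear of everything, and the job was handed in at about 19 s; the verdict was not shown.

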